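# Show the trainee which stain goes on which sample

## Robot

A 6-joint arm with a two-finger parallel gripper is mounted at the origin on the work surface. World frame = base frame: x ahead of the robot, y to its left, z up, the work surface at z = 0. Lengths are in m, angles in rad, forces in N, time in s.
With the tool pointing down it reaches from about 0.3 to 0.875 m from the base axis. Payload 6.4 kg.
Tool frame: the origin (TCP) lies between the finger pads, 19 mm behind the fingertips; this is the grasp point; z points along the fingers, y is the line along which they close (so a half turn about z gives the same grasp; the last joint's range is limited). The gripper opens to 85 mm and grips with 20 to 120 N. Pads are 22 mm wide; open, the fingers measure 114 mm over their backs; the gripper's body (76 mm by 85 mm) begins 54 mm behind the grasp point. The pads swing forward as they close: fully open they stand 13 mm farther back than shut.
Start: joints at [1.052, 0.181, 1.607, -0, 1.354, -0.206], TCP at [0.177, 0.547, 0.25] pointing down, gripper open.
Joint ranges: [-2.99, 2.99], [-0.89, 2.07], [0.3, 2.58], [-1.14, 4.28], [0, 2.63], [-3.12, 3.12]. Speed limits (rad/s): [2.57, 2.57, 3.01, 3.14, 3.14, 3.14].

## Interface

Orientations are given as a unit quaternion [w, x, y, z].
In Python, from rig import readout, cams, order, spotter gives the robot as it stands. The module is installed in compiled form; this text tells all that it offers.
- The arm moves only by the tool move_arm, never from a script. Its argument "series" is one flat list of numbers, 7 for each row, row after row: the opening, from 0 (shut) to 1 (fully open), then the shift along the tool's x, y, z in cm, then the turn, a rotation vector about the tool's x, y, z in rad. A call has 1 to 20 rows; each row is the pose to reach, as a shift and turn from the pose commanded when the call began, along the tool's axes at that moment; what a row does not reach only later rows make up. A row lasts 1/10 s, in which the tool goes at most 50 mm and 8.59 degrees, less where a joint would pass 70% of its speed; a pose out of reach is approached as far as the arm can. A call with a gripper value outside its range is refused whole. The fingers move at their own pace and stop on an object; "grip_force" is the grip in N (left out, the last holds). Time passes only in rows, so rows that repeat a pose let the fingers close. It gives the time, the measured TCP pose, the force, the opening and the grip force at its end, in the units of the state.
- readout.get_state(): the state, without advancing time (a new reading comes with each control period).
- cams.grab_frame(name): name is "scene" or "top"; returns a dict with "frame" (480x640x3 uint8, red, green, blue), "intrinsics" (3x3 intrinsics, pixels), "extrinsics" (4x4, takes a point from camera to world coordinates). Camera axes: x right, y up, looking along -z (the intrinsics and any distortion apply to the point x, -y, -z); pixel columns grow to the right and rows downward; lengths in m; the calibration is good to about 2 mm. A picture is of the moment at which its call begins. There is no depth.
- order.finish_job(): hands the job in; it is judged then, once.
Trained networks look in a picture, given as the dict that the camera call returned (one of the last four; its "shot" number tells which), for a name from the list of things; names that differ only in an ending like _2 or _b are one class to them, and where a whole thing is asked for, a point or a joint stands for the part that bears it (a point fixed in the world has none). Each returns a list of dicts, best first, with "p" (0 to 1); they miss things now and then, are a little off and sometimes report something else, mostly with a low value. They report only what shows in the picture. A call takes as long as a camera call. They do not tell look-alikes from the thing itself.
- spotter.spot_in(picture, label): "bbox" ([left, top, width, height] in pixels, round what is visible of it).
- spotter.tip_of(picture, label): "pixel" ([column, row] in pixels: a listed point, or the origin of a listed thing).
The state is a dict: "clock": time; "qpos": joint angles; "qd": joint speeds; "joint_torque": joint torques, N m; "tcp_pos": TCP position; "ee_rot": TCP orientation; "contact_force": force on the tool from outside, world axes, zero at the start; "ft_torque": the same for the moment, N m; "gripper_width": opening from 0.0 (shut) to 1.0 (fully open); "gripper_force": force on a finger pad.
Only numpy, scipy, OpenCV 4.12 (cv2) and the standard library are available. Lean on these libraries where they do the work, as an engineer would, in place of code of your own. Each camera call takes 0.05 s, during which the arm holds its last target. There are 200 camera calls.

## Task

Show a trainee on the microscope's teaching camera which stain goes on which sample. First start the camera by pushing the red-balled toggle lever on the small grey box all the way over, away from the robot, without forcing it, and leave it over; next point at the amber bottle with the yellow cap, and then at the white dish with the green sample, each time holding the fingertips still about 3 cm above the middle of it for two seconds. Touch none of the bottles and dishes, lower the fingertips over no other bottle or dish so that there is no mistaking what is meant, and leave the pen and the timer where they lie.

Things in the scene. Friction and masses are not known exactly. Their poses are not given: they have to be found in the camera images.
- lever (a joint): Toggle lever of the camera box, in rad. 0: leaning 0.5 rad towards the robot (off); 1.0: leaning 0.5 rad away from the robot, against its stop (on). It may start anywhere from 0 to 0.3. It turns about a level axis (the box's y) through the point 22 mm above the box's origin, stays where it is left and needs about 1 N at the ball.
- lever_tip (a point): Centre of the red ball (26 mm in diameter) at the end of the lever's 10 mm thick steel rod, 80 mm from the pivot; 92 to 102 mm above the table as the lever swings.
- lever_base: Small grey box with the lever, fixed to the table at the left or right of the work, 70 mm (its x) by 50 mm (its y) by 25 mm high; a dark drum at the pivot rises to 35 mm. Origin: centre of its underside; z up. Its x axis points away from the robot, turned up to 0.45 rad either way: pushing the ball along +x switches on.
- slidebox: Low blue slide box, 90 by 70 by 30 mm, fixed, on the other side of the work from the lever. Origin: centre of its underside.
- bottle_yellow: Small round dropper bottle of amber glass with a plain paper label and a yellow screw cap, standing upright and loose. Body 40 mm in diameter, cap 28 mm in diameter, 90 mm high in all. Origin: centre of the underside, z up, so the top of the cap is 90 mm above it. The bottle to point at.
- bottle_red: Small round dropper bottle of amber glass with a plain paper label and a red screw cap, standing upright and loose. Body 40 mm in diameter, cap 28 mm in diameter, 90 mm high in all. Origin: centre of the underside, z up, so the top of the cap is 90 mm above it. Not wanted: leave alone.
- bottle_white: Small round dropper bottle of amber glass with a plain paper label and a white screw cap, standing upright and loose. Body 40 mm in diameter, cap 28 mm in diameter, 90 mm high in all. Origin: centre of the underside, z up, so the top of the cap is 90 mm above it. Not wanted: leave alone.
- dish_green: Small round white ceramic sample dish, open at the top, loose, with one green sample disc (38 mm in diameter, top 9 mm above the table) lying in it. Outside diameter 56 mm, 16 mm high. Origin: centre of the underside, z up; the rim is 16 mm above it. The dish to point at.
- dish_blue: Small round white ceramic sample dish, open at the top, loose, with one blue sample disc (38 mm in diameter, top 9 mm above the table) lying in it. Outside diameter 56 mm, 16 mm high. Origin: centre of the underside, z up; the rim is 16 mm above it. Not wanted: leave alone.
- dish_orange: Small round white ceramic sample dish, open at the top, loose, with one orange sample disc (38 mm in diameter, top 9 mm above the table) lying in it. Outside diameter 56 mm, 16 mm high. Origin: centre of the underside, z up; the rim is 16 mm above it. Not wanted: leave alone.
- pen: White marker pen with a blue cap, lying loose at the far side of the work, 135 mm long, 15 mm thick. Origin: on the table under its middle, x along the pen.
- timer: White bench timer lying flat and loose at the far side of the work, 60 by 60 by 20 mm. Origin: centre of its underside.
Mind the look-alikes: they are no part of the job. There is more than one size of the lever_base; the job needs the smaller. What is shaped like the dish_green but turquoise is not meant.

How it is judged:
By the outcome, as a careful person would: the job done as asked, in the order asked, and still so for the second after the job is handed in, with the robot touching nothing.
It also fails if it takes over 58 s, if anything falls off the work surface, if the arm or the gripper's body presses on something with over 40 N, if the wrist force passes 120 N, or if a joint passes its speed limit or range.

## Working session

There is one attempt and no reset: what is moved stays moved. The work goes in short steps, Python scripts to look and compute and a tool call to move; the robot and the scene stay as the last step left them, time stands still between calls to the robot, and variables do not carry over. Pictures are saved under pics/ and viewed, at most 10 in all, crops included, and the job is handed in when it is done.

Besides the shell and the picture viewer there is one more tool, called after "Call:" as name(argument=value, ...), one argument or row to a line, values as JSON. move_arm: Moves the arm, as the interface text tells. Its arguments: {"type":"object","properties":{"series":{"type":"array","items":{"type":"number"}},"grip_force":{"type":"number"}},"required":["series"]}

```bash
mkdir -p pics; cat > h.py <<'E'
import numpy as np, cv2
from rig import readout, cams, order, spotter
def ray(pic,px):
    K=np.array(pic["intrinsics"]);T=np.array(pic["extrinsics"])
    d=np.linalg.inv(K)@[px[0],px[1],1]; d=T[:3,:3]@(d*[1,-1,-1])
    return T[:3,3],d
def at(pic,px,z):
    o,d=ray(pic,px); return o+d*(z-o[2])/d[2]
def proj(pic,p):
    T=np.array(pic["extrinsics"]);c=T[:3,:3].T@(np.array(p)-T[:3,3])
    q=np.array(pic["intrinsics"])@(c*[1,-1,-1]); return q[:2]/q[2]
E
python3 - <<'E'
from h import *
np.set_printoptions(precision=3,suppress=True)
for c in("scene","top"):
    p=cams.grab_frame(c); cv2.imwrite(f"pics/{c}0.png",p["frame"][:,:,::-1]); print(c,[k for k in p],p["extrinsics"][:3] if 0 else np.array(p["extrinsics"])[:3,3])
    for l in("lever_tip","lever_base","bottle_yellow","bottle_red","bottle_white","dish_green","dish_blue","dish_orange","pen","timer","slidebox"):
        for r in spotter.tip_of(p,l)[:4]:
            print(l,np.array(r["pixel"]),round(r["p"],2),at(p,r["pixel"],0.097 if l=="lever_tip" else 0)[:2])
s=readout.get_state();print(s)
E
```

```text
scene ['frame', 'intrinsics', 'extrinsics', 'shot'] [0.811 0.394 0.839]
lever_tip [544.6 262.2] 0.82 [0.259 0.224]
lever_tip [450.1 368.5] 0.63 [0.518 0.292]
lever_base [425.3 395.5] 0.77 [0.545 0.294]
lever_base [502.2 319.2] 0.72 [0.34  0.253]
bottle_yellow [289.9 223.7] 0.89 [ 0.58  -0.126]
bottle_red [303.9 280.7] 0.91 [0.618 0.003]
bottle_red [448.7 369.6] 0.27 [0.483 0.279]
bottle_white [336.6 335.1] 0.56 [0.62  0.128]
dish_green [408.7 289.8] 0.82 [0.455 0.119]
dish_green [442.7 257. ] 0.59 [0.354 0.093]
dish_blue [347.  243.3] 0.93 [ 0.502 -0.028]
dish_orange [337.4 212.6] 0.72 [ 0.48  -0.102]
pen [250.  351.7] 0.77 [0.768 0.079]
timer [202.7 283.7] 0.61 [ 0.789 -0.086]
slidebox [410.5 290.9] 0.73 [0.453 0.122]
slidebox [448.1 368.8] 0.64 [0.483 0.277]
slidebox [268.1 168.4] 0.57 [ 0.553 -0.281]
top ['frame', 'intrinsics', 'extrinsics', 'shot'] [0.339 0.007 1.305]
lever_tip [210.1 385.8] 0.9 [0.287 0.232]
lever_tip [183.2 273.4] 0.46 [0.524 0.295]
lever_tip [351.6 168.2] 0.24 [ 0.757 -0.074]
lever_base [192.4 273.8] 0.81 [0.537 0.297]
lever_base [210.  358.8] 0.63 [0.342 0.25
[... 464 characters left out ...]
e [365.  294.5] 0.95 [ 0.483 -0.104]
pen [284.  176.3] 0.7 [0.772 0.083]
pen [352.5 167.4] 0.31 [ 0.793 -0.083]
timer [355.  167.4] 0.77 [ 0.793 -0.089]
timer [181.8 274.5] 0.71 [0.536 0.322]
slidebox [442.9 262.9] 0.96 [ 0.555 -0.29 ]
{'clock': 1.2, 'qpos': array([ 1.052,  0.181,  1.607,  0.   ,  1.354, -0.206]), 'qd': array([ 0.   , -0.001, -0.001,  0.001, -0.   ,  0.   ]), 'joint_torque': array([ -0.   , -44.485, -35.167,  -0.   ,   0.001,   0.   ]), 'tcp_pos': array([0.177, 0.547, 0.25 ]), 'ee_rot': array([0.   , 0.156, 0.988, 0.   ]), 'contact_force': array([ 0.534,  0.286, -0.365]), 'ft_torque': array([ 0.002, -0.021,  0.019]), 'gripper_force': 0.0, 'gripper_width': 1.0003186633616372}
```

View pics/scene0.png

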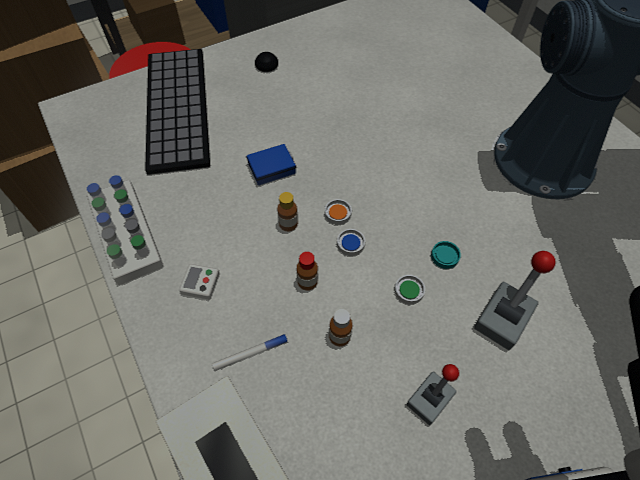

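View pics/top0.png

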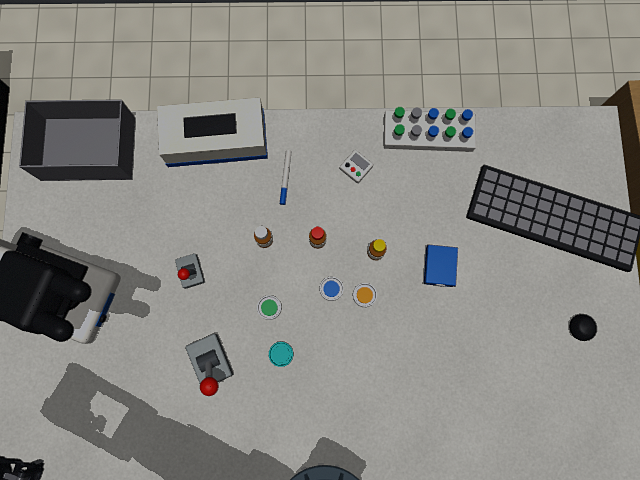

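The views show the small lever with its ball at about top (184,274) / scene (450,372), and its box at about top (190,271). The yellow-capped bottle is at top (377,248), and the green dish at top (270,307). The turquoise dish and the big lever are look-alikes. Next I'll refine by colour and take a crop of the box.

```bash
cat > m.py <<'E'
from h import *
np.set_printoptions(precision=4,suppress=True)
def blob(p,lo,hi,roi):
    x0,y0,x1,y1=roi; h=cv2.cvtColor(p["frame"],cv2.COLOR_RGB2HSV)[y0:y1,x0:x1]
    m=cv2.inRange(h,lo,hi)
    if lo[0]==0: m|=cv2.inRange(h,(172,lo[1],lo[2]),(180,255,255))
    ys,xs=np.nonzero(m); return np.array([(xs.min()+xs.max())/2+x0,(ys.min()+ys.max())/2+y0]),len(xs),(np.ptp(xs)+1,np.ptp(ys)+1)
def tri(a,pa,b,pb):
    o1,d1=ray(a,pa);o2,d2=ray(b,pb);s=np.linalg.lstsq(np.c_[d1,-d2],o2-o1,rcond=None)[0]
    P,Q=o1+s[0]*d1,o2+s[1]*d2; return (P+Q)/2,np.linalg.norm(P-Q)
E
python3 - <<'E'
from m import *
s=cams.grab_frame("scene");t=cams.grab_frame("top")
for n,lo,hi,rs,rt in(("ball",(0,150,90),(7,255,255),(435,355,470,390),(172,262,198,286)),
 ("cap",(22,140,90),(32,255,255),(270,185,305,215),(362,235,392,262)),
 ("green",(50,90,40),(75,255,255),(390,270,430,310),(252,290,288,325))):
    a=blob(s,lo,hi,rs);b=blob(t,lo,hi,rt);print(n,a,b,tri(s,a[0],t,b[0]))
    z={"ball":.097,"cap":.085,"green":.009}[n];print(at(s,a[0],z),at(t,b[0],z))
c=s["frame"][350:430,395:475,::-1];d=t["frame"][240:300,160:220,::-1]
cv2.imwrite("pics/crop.png",np.hstack([cv2.resize(c,(400,400),interpolation=2),cv2.resize(d,(400,400),interpolation=2)]))
E
```

```text
ball (array([451.5, 371. ]), 163, (np.int64(14), np.int64(15))) (array([183., 274.]), 100, (np.int64(11), np.int64(11))) (array([0.5211, 0.2956, 0.1012]), np.float64(0.0022137978208609985))
[0.5188 0.2959 0.097 ] [0.5224 0.2957 0.097 ]
cap (array([285.5, 197. ]), 123, (np.int64(14), np.int64(11))) (array([379. , 244.5]), 116, (np.int64(13), np.int64(12))) (array([ 0.5829, -0.1306,  0.0882]), np.float64(0.0009158254243081335))
[ 0.5816 -0.1325  0.085 ] [ 0.5839 -0.1313  0.085 ]
green (array([409.5, 289.5]), 277, (np.int64(20), np.int64(18))) (array([268.5, 307. ]), 206, (np.int64(16), np.int64(17))) (array([0.4561, 0.1199, 0.0059]), np.float64(0.0021859244966331384))
[0.4568 0.1218 0.009 ] [0.4565 0.1188 0.009 ]
```

View pics/crop.png

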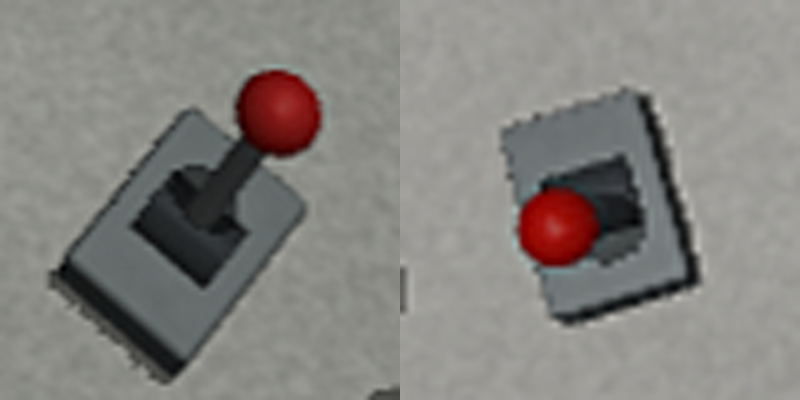

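The crop shows the small box's top face clearly (scene corners at crop (193,108), (307,208), (183,362), (68,263)), with the ball leaning toward the robot.

```bash
python3 - <<'E'
from m import *
s=cams.grab_frame("scene");t=cams.grab_frame("top")
A=np.array([at(s,(395+u/5-.4,350+v/5-.4),.025)[:2] for u,v in((193,108),(307,208),(183,362),(68,263))])
B=np.array([at(t,(160+u/6.667-.4,240+v/6.667-.4),.025)[:2] for u,v in((103,130),(232,90),(293,280),(165,318))])
for C in(A,B):
    print(C,C.mean(0)); e=[C[(i+1)%4]-C[i] for i in range(4)]
    print([(round(float(np.linalg.norm(v)),3),round(float(np.arctan2(v[1],v[0])),3)) for v in e])
E
```

```text
[[0.5174 0.2714]
 [0.5049 0.3168]
 [0.5694 0.3356]
 [0.5833 0.2922]] [0.5438 0.304 ]
[(0.047, 1.84), (0.067, 0.284), (0.046, -1.26), (0.069, -2.836)]
[[0.5681 0.3322]
 [0.5816 0.2883]
 [0.5151 0.2656]
 [0.5027 0.3088]] [0.5419 0.2987]
[(0.046, -1.274), (0.07, -2.812), (0.045, 1.851), (0.07, 0.343)]
```

Call:
move_arm(
  series=[0,-3,-1.4,0,0,0,-0.05,0,-7,-3.2,0,0,0,-0.12,0,-11,-5,0,0,0,-0.19,0,-15,-6.8,0,0,0,-0.26,0,-19,-8.6,0,0,0,-0.33,0,-23,-10.4,0,0,0,-0.4,0,-27,-12.2,0,0,0,-0.47,0,-31,-14,0,0,0,-0.54,0,-34,-15.5,0,0,0,-0.59,0,-36.2,-16.5,0,0,0,-0.613,0,-36.2,-16.5,0,0,0,-0.613,0,-36.2,-16.5,0,0,0,-0.613],
)

```text
clock: 2.6
tcp_pos: [0.4706, 0.2785, 0.2498]
ee_rot: [-0.0, -0.149, 0.989, 0.0]
contact_force: [0.3, 0.5, -0.9]
gripper_width: 0.001
gripper_force: 0.0
```

Call:
move_arm(
  series=[0,0,0,2,0,0,0,0,0,0,5,0,0,0,0,0,0,8,0,0,0,0,0,0,11,0,0,0,0,0,0,14,0,0,0,0,0,0,15.5,0,0,0,0,0,0,15.5,0,0,0],
)

```text
clock: 3.3
tcp_pos: [0.4683, 0.279, 0.0929]
ee_rot: [-0.002, -0.15, 0.989, -0.0]
contact_force: [-1.2, -0.5, 0.0]
gripper_width: 0.001
gripper_force: 0.0
```

```bash
python3 - <<'E'
from m import *
print(readout.get_state()["tcp_pos"])
s=cams.grab_frame("scene");t=cams.grab_frame("top")
for p in(s,t): print(proj(p,(.4706,.2785,.0755)),proj(p,(.521,.2957,.1)))
c=s["frame"][300:440,380:560,::-1];d=t["frame"][220:340,130:250,::-1]
cv2.imwrite("pics/c2.png",np.hstack([cv2.resize(c,(450,400)),cv2.resize(d,(350,400))]))
E
```

```text
[0.4683 0.279  0.0929]
[465.5181 351.0716] [450.7207 370.9559]
[192.4487 298.8877] [182.635  274.4266]
```

View pics/c2.png

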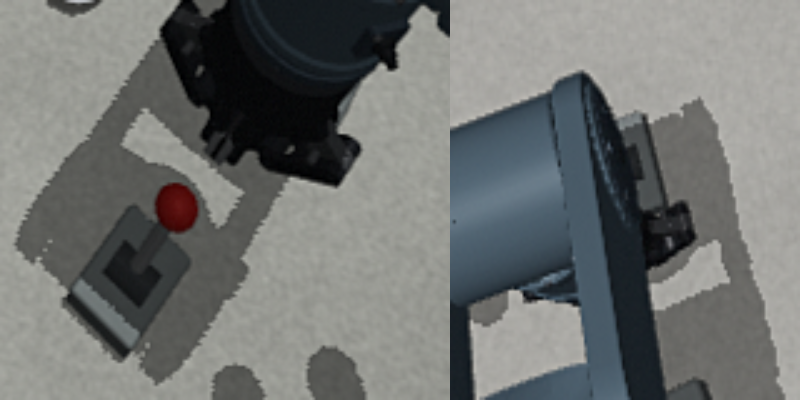

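The shut fingertips are at about crop (215,155), behind and in line with the ball at (176,208). I'll push now.

Call:
move_arm(
  series=[0,-1,0,0,0,0,0,0,-2,0,0,0,0,0,0,-2.6,0,0,0,0,0,0,-3,0,0,0,0,0,0,-3.4,0,0,0,0,0,0,-3.8,0,0,0,0,0,0,-4.2,0,0,0,0,0,0,-4.6,0,0,0,0,0,0,-5,0,0,0,0,0,0,-5.4,0,0,0,0,0,0,-5.8,0,0,0,0,0,0,-6.2,0,0,0,0,0,0,-6.6,0,0,0,0,0,0,-7,0,0,0,0,0,0,-7.4,0,0,0,0,0,0,-7.7,0,0,0,0,0,0,-8,0,0,0,0,0,0,-8.2,0,0,0,0,0,0,-8.2,0,0,0],
)

```text
validation failed for argument at $.se...
```

```bash
python3 - <<'E'
from m import *
st=readout.get_state();print(st["tcp_pos"],st["contact_force"],st["clock"])
s=cams.grab_frame("scene")
b=blob(s,(0,150,60),(7,255,255),(400,350,480,430));print(b)
for q in(-.286,.3,.4,.5):
  print(q,proj(s,np.array([.543,.301,.022])+.08*np.array([.955*np.sin(q),.296*np.sin(q),np.cos(q)])))
E
```

```text
[0.4708 0.2794 0.0959] [ 1.3764 -0.4586  0.865 ] 3.4
(array([450.5, 371.5]), 195, (np.int64(16), np.int64(16)))
-0.286 [449.7405 370.5737]
0.3 [431.7909 393.069 ]
0.4 [428.4427 397.306 ]
0.5 [425.1215 401.5202]
```

Call:
move_arm(
  series=[0,-1,0,0,0,0,0,0,-2,0,0,0,0,0,0,-2.6,0,0,0,0,0,0,-3,0,0,0,0,0,0,-3.4,0,0,0,0,0,0,-3.8,0,0,0,0,0,0,-4.2,0,0,0,0,0,0,-4.6,0,0,0,0,0,0,-5,0,0,0,0,0,0,-5.4,0,0,0,0,0,0,-5.8,0,0,0,0,0,0,-6.2,0,0,0,0,0,0,-6.6,0,0,0,0,0,0,-7,0,0,0,0,0,0,-7.4,0,0,0,0,0,0,-7.7,0,0,0,0,0,0,-8,0,0,0,0,0,0,-8.2,0,0,0,0,0],
)

```text
clock: 5.25
tcp_pos: [0.5491, 0.303, 0.0949]
ee_rot: [-0.0, -0.15, 0.989, -0.0]
contact_force: [-0.5, 0.6, -1.2]
gripper_width: 0.0
gripper_force: 0.4
```

```bash
cat > chk.py <<'E'
from m import *
st=readout.get_state();print(st["tcp_pos"],st["contact_force"],st["clock"])
s=cams.grab_frame("scene")
b=blob(s,(0,150,60),(7,255,255),(400,350,480,430));print(b)
E
python3 chk.py
```

```text
[0.5491 0.303  0.0949] [-0.5499  0.6475 -1.2231] 5.25
(array([430.5, 397. ]), 217, (np.int64(16), np.int64(17)))
```

Call:
move_arm(
  series=[0,-0.2,0,0,0,0,0,0,-0.4,0,0,0,0,0,0,-0.6,0,0,0,0,0,0,-0.7,0,0,0,0,0,0,-0.7,0,0,0,0,0],
)

```text
clock: 5.8
tcp_pos: [0.5558, 0.3051, 0.095]
ee_rot: [0.0, -0.15, 0.989, 0.0]
contact_force: [-0.9, 0.0, -0.2]
gripper_width: 0.004
gripper_force: 0.1
```

```bash
python3 chk.py
```

```text
[0.5558 0.3051 0.095 ] [-0.8532  0.028  -0.2113] 5.8
(array([427.5, 401.5]), 220, (np.int64(16), np.int64(18)))
```

Near the stop; 1 mm at a time now.

Call:
move_arm(
  series=[0,-0.1,0,0,0,0,0,0,-0.2,0,0,0,0,0,0,-0.2,0,0,0,0,0],
)

```text
clock: 6.15
tcp_pos: [0.5575, 0.3056, 0.0949]
ee_rot: [-0.0, -0.15, 0.989, 0.0]
contact_force: [-1.3, -0.0, -0.8]
gripper_width: -0.004
gripper_force: 0.4
```

```bash
python3 chk.py
```

```text
[0.5575 0.3056 0.0949] [-1.2533 -0.0382 -0.7744] 6.15
(array([426.5, 402.5]), 219, (np.int64(16), np.int64(18)))
```

Call:
move_arm(
  series=[0,-0.1,0,0,0,0,0,0,-0.1,0,0,0,0,0,0,-0.1,0,0,0,0,0],
)

```text
clock: 6.5
tcp_pos: [0.5578, 0.3057, 0.0948]
ee_rot: [-0.001, -0.15, 0.989, -0.0]
contact_force: [-4.7, -2.2, 1.7]
gripper_width: -0.001
gripper_force: 2.6
```

Call:
move_arm(
  series=[0,-0.1,0,0,0,0,0,0,-0.1,0,0,0,0,0,0,-0.1,0,0,0,0,0],
)

```text
clock: 6.8
tcp_pos: [0.5579, 0.3058, 0.0947]
ee_rot: [-0.002, -0.15, 0.989, -0.0]
contact_force: [-8.5, -3.0, 3.5]
gripper_width: 0.003
gripper_force: 4.4
```

```bash
python3 chk.py
```

```text
[0.5579 0.3058 0.0947] [-8.483  -2.9515  3.5206] 6.8
(array([426.5, 402.5]), 221, (np.int64(16), np.int64(18)))
```

The lever is on its stop (8.5 N, no further motion). I'll back off and go up.

Call:
move_arm(
  series=[0,1,0,0,0,0,0,0,3,0,0,0,0,0,0,4.5,0,0,0,0,0,0,5,0,-2,0,0,0,0,5,0,-5,0,0,0,0,5,0,-9,0,0,0,0,5,0,-13,0,0,0,0,5,0,-15,0,0,0,0,5,0,-16,0,0,0,0,5,0,-16,0,0,0],
)

```text
clock: 7.85
tcp_pos: [0.5124, 0.2917, 0.2565]
ee_rot: [0.002, -0.15, 0.989, 0.0]
contact_force: [0.2, 0.2, 0.2]
gripper_width: 0.001
gripper_force: 0.0
```

```bash
python3 chk.py
```

```text
[0.5124 0.2917 0.2565] [0.2231 0.219  0.1636] 7.85
(array([426.5, 402. ]), 218, (np.int64(16), np.int64(17)))
```

Call:
move_arm(
  series=[0,0.3,-2,0,0,0,0,0,0.8,-6,0,0,0,0,0,1.4,-10,0,0,0,0,0,1.9,-14,0,0,0,0,0,2.5,-18,0,0,0,0,0,3,-22,0,0,0,0,0,3.5,-26,0,0,0,0,0,4.1,-30,0,0,0,0,0,4.6,-34,0,0,0,0,0,5.2,-38,0,0,0,0,0,5.6,-41,0,0,0,0,0,5.8,-42.5,0,0,0,0,0,5.8,-42.5,0,0,0,0,0,5.8,-42.5,0,0,0,0],
)

```text
clock: 9.3
tcp_pos: [0.5814, -0.1305, 0.2538]
ee_rot: [-0.001, -0.15, 0.989, 0.001]
contact_force: [-0.1, -1.0, 0.2]
gripper_width: 0.002
gripper_force: 0.0
```

```bash
python3 - <<'E'
from m import *
st=readout.get_state();print(st["tcp_pos"],st["qpos"])
s=cams.grab_frame("scene")
b=blob(s,(22,140,60),(32,255,255),(270,185,305,215));print(b)
E
```

```text
[ 0.5814 -0.1305  0.2538] [-0.4202  0.2249  1.547   0.0007  1.3719 -2.2914]
(array([286. , 198.5]), 123, (np.int64(13), np.int64(14)))
```

Call:
move_arm(
  series=[0,-0.1,0,2,0,0,0,0,-0.1,0,5,0,0,0,0,-0.1,0,8,0,0,0,0,-0.1,0,10,0,0,0,0,-0.1,0,11,0,0,0,0,-0.1,0,11.4,0,0,0,0,-0.1,0,11.4,0,0,0],
)

```text
clock: 10.05
tcp_pos: [0.5832, -0.1307, 0.1414]
ee_rot: [0.0, -0.15, 0.989, -0.0]
contact_force: [0.5, -0.2, 0.4]
gripper_width: -0.002
gripper_force: 0.0
```

```bash
python3 - <<'E'
from m import *
st=readout.get_state();print(st["tcp_pos"])
s=cams.grab_frame("scene");print(proj(s,st["tcp_pos"]-[0,0,.019]),proj(s,[.5825,-.131,.09]))
cv2.imwrite("pics/c3.png",cv2.resize(s["frame"][130:250,220:380,::-1],(640,480)))
E
```

```text
[ 0.5832 -0.1307  0.1414]
[284.1119 185.7636] [285.323  196.1411]
```

View pics/c3.png

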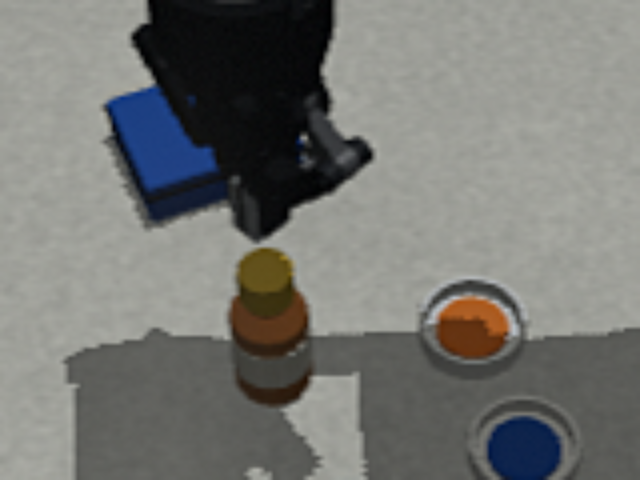

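The fingertips are at crop (258,238), directly over the yellow cap at (265,270), with clear air between. Hold.

Call:
move_arm(
  series=[0,0,0,0.2,0,0,0,0,0,0,0.2,0,0,0,0,0,0,0.2,0,0,0,0,0,0,0.2,0,0,0,0,0,0,0.2,0,0,0,0,0,0,0.2,0,0,0,0,0,0,0.2,0,0,0,0,0,0,0.2,0,0,0,0,0,0,0.2,0,0,0,0,0,0,0.2,0,0,0,0,0,0,0.2,0,0,0,0,0,0,0.2,0,0,0,0,0,0,0.2,0,0,0,0,0,0,0.2,0,0,0,0,0,0,0.2,0,0,0,0,0,0,0.2,0,0,0,0,0,0,0.2,0,0,0,0,0,0,0.2,0,0,0,0,0,0,0.2,0,0,0,0,0,0,0.2,0,0,0],
)

```text
clock: 12.1
tcp_pos: [0.5829, -0.1314, 0.139]
ee_rot: [0.0, -0.15, 0.989, -0.0]
contact_force: [0.0, 0.1, -0.1]
gripper_width: 0.002
gripper_force: 0.0
```

Call:
move_arm(
  series=[0,0,0,0,0,0,0,0,0,0,0,0,0,0,0,0,0,0,0,0,0,0,0,0,0,0,0,0,0,0,0,0,0,0,0,0,0,0,0,0,0,0],
)

```text
clock: 12.7
tcp_pos: [0.5829, -0.1314, 0.139]
ee_rot: [0.0, -0.15, 0.989, -0.0]
contact_force: [-1.0, -0.6, 0.3]
gripper_width: 0.002
gripper_force: 0.0
```

Call:
move_arm(
  series=[0,0,0,-2,0,0,0,0,0,0,-5,0,0,0,0,0,0,-8,0,0,0,0,0,0,-10.5,0,0,0,0,0,0,-11.6,0,0,0,0,0,0,-11.6,0,0,0],
)

```text
clock: 13.3
tcp_pos: [0.5838, -0.1318, 0.2567]
ee_rot: [0.001, -0.15, 0.989, -0.001]
contact_force: [-0.0, -0.3, 0.1]
gripper_width: 0.0
gripper_force: 0.0
```

Call:
move_arm(
  series=[0,0.3,2,0,0,0,0,0,1,6,0,0,0,0,0,1.7,10,0,0,0,0,0,2.4,14,0,0,0,0,0,3,18,0,0,0,0,0,3.7,22,0,0,0,0,0,4.4,26,0,0,0,0,0,4.7,27.7,0,0,0,0,0,4.7,27.7,0,0,0,0,0,4.7,27.7,0,0,0,0],
)

```text
clock: 14.3
tcp_pos: [0.4556, 0.1193, 0.2538]
ee_rot: [-0.001, -0.15, 0.989, -0.0]
contact_force: [-0.8, 0.0, 0.0]
gripper_width: -0.004
gripper_force: 0.0
```

Call:
move_arm(
  series=[0,0,0,2,0,0,0,0,0,0,5,0,0,0,0,0,0,9,0,0,0,0,0,0,13,0,0,0,0,0,0,16,0,0,0,0,0,0,18,0,0,0,0,0,0,18.5,0,0,0,0,0,0,18.5,0,0,0],
)

```text
clock: 15.1
tcp_pos: [0.4558, 0.1184, 0.0691]
ee_rot: [-0.001, -0.149, 0.989, 0.0]
contact_force: [-0.1, -0.4, 0.9]
gripper_width: 0.003
gripper_force: 0.0
```

```bash
python3 - <<'E'
from m import *
st=readout.get_state();print(st["tcp_pos"],st["clock"])
s=cams.grab_frame("scene");print(proj(s,st["tcp_pos"]-[0,0,.019]),proj(s,[.4563,.1195,.009]))
cv2.imwrite("pics/c4.png",cv2.resize(s["frame"][210:330,330:490,::-1],(640,480)))
E
```

```text
[0.4558 0.1184 0.0691] 15.1
[412.4585 277.6621] [408.9842 288.4327]
```

View pics/c4.png

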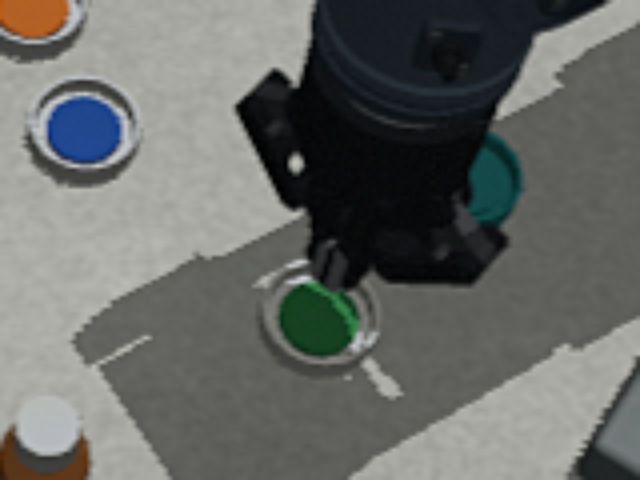

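The fingertips at crop (328,285) are over the green dish at (320,318). I'll lower 6 mm and hold.

Call:
move_arm(
  series=[0,0,0,0.3,0,0,0,0,0,0.1,0.6,0,0,0,0,0,0.1,0.6,0,0,0,0,0,0.1,0.6,0,0,0,0,0,0.1,0.6,0,0,0,0,0,0.1,0.6,0,0,0,0,0,0.1,0.6,0,0,0,0,0,0.1,0.6,0,0,0,0,0,0.1,0.6,0,0,0,0,0,0.1,0.6,0,0,0,0,0,0.1,0.6,0,0,0,0,0,0.1,0.6,0,0,0,0,0,0.1,0.6,0,0,0,0,0,0.1,0.6,0,0,0,0,0,0.1,0.6,0,0,0,0,0,0.1,0.6,0,0,0,0,0,0.1,0.6,0,0,0,0,0,0.1,0.6,0,0,0,0,0,0.1,0.6,0,0,0,0,0,0.1,0.6,0,0,0],
)

```text
clock: 17.15
tcp_pos: [0.4558, 0.1203, 0.064]
ee_rot: [-0.0, -0.15, 0.989, -0.0]
contact_force: [0.4, -0.3, 0.8]
gripper_width: -0.003
gripper_force: 0.0
```

Call:
move_arm(
  series=[0,0,0,0,0,0,0,0,0,0,0,0,0,0,0,0,0,0,0,0,0,0,0,0,0,0,0,0,0,0,0,0,0,0,0,0,0,0,0,0,0,0],
)

```text
clock: 17.75
tcp_pos: [0.4558, 0.1203, 0.064]
ee_rot: [-0.0, -0.15, 0.989, 0.0]
contact_force: [0.1, -0.7, 0.6]
gripper_width: 0.002
gripper_force: 0.0
```

Call:
move_arm(
  series=[0,0,0,-2,0,0,0,0,0,0,-6,0,0,0,0,0,0,-10,0,0,0,0,0,0,-14,0,0,0,0,0,0,-17,0,0,0,0,0,0,-18,0,0,0,0,0,0,-18,0,0,0,0,0,0,-18,0,0,0],
)

```text
clock: 18.55
tcp_pos: [0.455, 0.1203, 0.2425]
ee_rot: [-0.001, -0.15, 0.989, 0.0]
contact_force: [-0.7, -0.5, 0.6]
gripper_width: 0.0
gripper_force: 0.0
```

```bash
python3 chk.py; python3 -c "
from m import *
t=cams.grab_frame('scene');cv2.imwrite('pics/end.png',t['frame'][:,:,::-1])"
```

```text
[0.455  0.1203 0.2425] [-0.6505 -0.4687  0.5972] 18.55
(array([426.5, 402.5]), 236, (np.int64(18), np.int64(18)))
```

View pics/end.png

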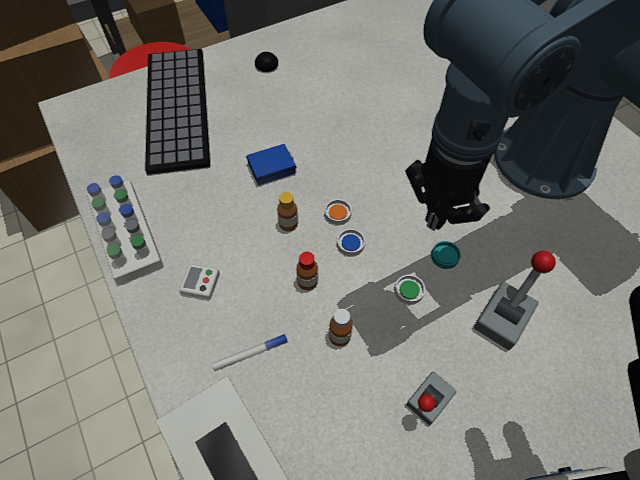

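The small lever is over (ball at (426,402)), and everything else is where it was, including the big lever at (543,262).

```bash
python3 -c "
from rig import order
print(order.finish_job())"
```

```text
the job is handed in; nothing more can be done
None
```

I pushed the small box's lever over to its stop and left it on. I then pointed at the yellow-capped bottle and at the green-sample dish, holding more than two seconds about 3 cm above each. The last picture shows nothing else moved, and the job was handed in at about 18.6 s; no verdict was returned.

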